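# Shut and lock the cash drawer

### The job

Close up the till: push the open cash drawer fully home with the fingertips, then reach into the well in the top of the till and press the sunken red lock button right down until it catches and stays down. Only touch and push, grasp nothing, and leave the things standing on and around the till where they are.

Things in the scene. Friction and masses are not known exactly. Their poses are not given: they have to be found in the camera images.
- till: Compact grey steel cash drawer unit, fixed to the table: case 190 (x) x 260 (y) x 120 mm high, drawer at its front. Origin: centre of its underside, on the table; its x axis points from the drawer front to the back of the case, y to the case's left, z up. The drawer slides out along -x of this body. In the case's top, toward the front and right, is the lock well.
- well_mouth (a point): Centre of the mouth of the lock well, level with the case's top, 120 mm above the table, at (-45, -60) mm in x, y of the till's frame; axes as the till's. The well is a rectangular straight-walled shaft, clear mouth 40 mm along x and 52 mm along y, 36 mm deep with black walls, framed by an aluminium trim 5 mm wide that stands 2 mm proud of the top. The red button stands on its axis.
- lock_top (a point): Centre of the top face of the red lock button, a round cap of 24 mm diameter on the axis of the well, pressed straight down. At rest its top is 23.5 mm below the case's top; pressed right down it is 35 mm below, almost level with the well's floor.
- lock_button (a joint): Travel of the lock button in m: 0 = up, 0.0115 = hard stop. It is sprung: about 4 N carries it over a spring catch half way down, then it goes easily to the stop; pressed to the stop and let go, it stays down at about 0.010, held by the catch. Released before that it springs up again. Its bolt enters a notch of the drawer only while the drawer is within about 3 mm of home; with the drawer open it is blocked after 4 mm.
- till_drawer (a joint): How far the drawer is out, in m: 0 = fully home against its stop, 0.04 to 0.085 at the start. It runs with about 2 N of friction and stays where it is left.
- drawer_front (a point): Point on the outer face of the drawer's front panel, at the middle of its width, 85 mm above the table; it moves with the drawer (with the drawer home it lies 107 mm in front of the till's origin). Axes as the till's; the panel faces -x. The panel is 12 mm thick, flat, 260 mm wide and spans heights 10 to 116 mm; the drawer's tray and coin cups behind it are 62 mm high.
- calendar_block: Wooden calendar cube 56 x 56 x 44 mm standing loose on top of the till, at the rear left. Origin: centre of its underside. To be left alone.
- gift_box_d: Small brown gift box with red bow, 63 x 63 x 51 mm, loose on the table to the left of the till. Origin: centre of its underside. To be left alone.
- oil_vial_a: Glass vial with a wooden stopper, 32 mm diameter, 80 mm high, loose on the table to the right of the till. Origin: centre of its underside. To be left alone.
- soap_b: Green soap bar with a paper band, 60 x 81 x 25 mm, loose on the table at the right front of the till. Origin: centre of its underside. To be left alone.

How it is judged:
By the outcome, as a careful person would: the job done as asked, in the order asked, and still so for the second after the job is handed in, with the robot touching nothing.
It also fails if it takes over 38 s, if anything falls off the work surface, if the arm or the gripper's body presses on something with over 40 N, if the wrist force passes 120 N, or if a joint passes its speed limit or range.

### The arm

A 6-joint arm with a two-finger parallel gripper is mounted at the origin on a cart in front of the work surface, level with it; the furniture and walls round the work are solid. World frame = base frame: x ahead of the robot, y to its left, z up, the work surface at z = 0. Lengths are in m, angles in rad, forces in N, time in s.
With the tool pointing down it reaches from about 0.425 to 0.925 m from the base axis. Payload 12.5 kg.
Tool frame: the origin (TCP) lies midway between the tips of the shut fingers; the grasp point (between the pads) lies 19 mm behind it; z points along the fingers, y is the line along which they close (so a half turn about z gives the same grasp; the last joint's range is limited). The gripper opens to 85 mm and grips with 20 to 120 N. Pads are 22 mm wide; open, the fingers measure 114 mm over their backs; the gripper's body (76 mm by 85 mm) begins 54 mm behind the grasp point. The pads swing forward as they close: fully open they stand 13 mm farther back than shut.
Start: joints at [-1.281, 0.491, 1.559, -0, 1.092, -0.106], TCP at [0.241, -0.577, 0.231] pointing down, gripper open.
Joint ranges: [-3.1, 3.1], [-0.84, 2.19], [0.05, 2.79], [-1.13, 4.28], [0.06, 2.93], [-2.69, 2.69]. Speed limits (rad/s): [2.22, 2.22, 2.79, 3.14, 3.14, 3.14].

### API

Orientations are given as a unit quaternion [x, y, z, w].
In Python, from workcell import get_state, optics, finish_job gives the robot as it stands.
- The arm moves only by the tool step_arm, never from a script. Its argument "moves" is one flat list of numbers, 6 for each row, row after row: the shift along the world's x, y, z in mm, then the turn, a rotation vector about the world's x, y, z in degrees. A call has 1 to 12 rows; each row shifts and turns the commanded pose from where the row before left it; what a row does not reach is not made up. A row lasts 1/10 s, in which the tool goes at most 50 mm and 8.59 degrees, less where a joint would pass 70% of its speed; a pose out of reach is approached as far as the arm can. A call is refused whole if a number of a shift passes 50 or a number of a turn 8.59, either way. A call with a gripper value outside its range is refused whole. "hand" is the opening, from -1 (shut) to 1 (fully open), so that 0 is half open, set as the call begins (left out, the last holds). The fingers move at their own pace and stop on an object; the grip force is fixed at half the most. Time passes only in rows, so rows that do not move let the fingers close. It gives the time, the measured TCP pose, the force, the opening and the grip force at its end, in the units of the state.
- get_state(): the state, without advancing time (a new reading comes with each control period).
- optics.grab_frame(name): name is "scene" or "top" or "wrist"; returns a dict with "image" (384x512x3 uint8, red, green, blue), "K" (3x3 intrinsics, pixels), "extrinsics" (4x4, takes a point from world to camera coordinates). Camera axes: x right, y down, z forward; pixel columns grow to the right and rows downward; lengths in m; the calibration is good to about 2 mm. A picture is of the moment at which its call begins. There is no depth.
- finish_job(): hands the job in; it is judged then, once.
The state is a dict: "clock": time; "joints": joint angles; "qvel": joint speeds; "joint_efforts": joint torques, N m; "tcp_pos": TCP position; "ee_rot": TCP orientation; "force": force on the tool from outside, world axes, zero at the start; "moment": the same for the moment, N m; "opening": opening from 0.0 (shut) to 1.0 (fully open); "gripper_force": force on a finger pad.
Only numpy, scipy, OpenCV 4.12 (cv2) and the standard library are available. Lean on these libraries where they do the work, as an engineer would, in place of code of your own. Each camera call takes 0.05 s, during which the arm holds its last target. There are 200 camera calls.

## Working session

There is one attempt and no reset: what is moved stays moved. The work goes in short steps, Python scripts to look and compute and a tool call to move; the robot and the scene stay as the last step left them, time stands still between calls to the robot, and variables do not carry over. Pictures are saved under pics/ and viewed, at most 10 in all, crops included, and the job is handed in when it is done.

Besides the shell and the picture viewer there is one more tool, called after "Request:" as a command line: name --argument value ..., lists and objects as JSON in quotes. step_arm: Moves the arm, as the interface text tells. Its arguments: {"type":"object","properties":{"moves":{"type":"array","items":{"type":"number"}},"hand":{"type":"number"}},"required":["moves"]}

```bash
mkdir -p pics; cat > h.py <<'E'
import numpy as np, cv2
from workcell import get_state, optics, finish_job
def grab(n,f=None):
    d=optics.grab_frame(n)
    if f: cv2.imwrite('pics/'+f,d['image'][:,:,::-1])
    return d
def ray(d,uv,z):
    E=np.array(d['extrinsics']);R,t=E[:3,:3],E[:3,3]
    c=-R.T@t; v=R.T@np.linalg.inv(d['K'])@np.array([uv[0],uv[1],1.])
    return c+v*(z-c[2])/v[2]
def proj(d,p):
    E=np.array(d['extrinsics']);q=np.array(d['K'])@(E[:3,:3]@np.array(p)+E[:3,3]);return q[:2]/q[2]
E
python3 - <<'E'
from h import *
a=grab('top','top0.png');b=grab('scene','scene0.png')
for d in(a,b):
    E=np.array(d['extrinsics']);print(-E[:3,:3].T@E[:3,3],np.array(d['K'])[0,0])
print(get_state())
E
```

```text
[0.47604101 0.02361147 1.00690473] 357.3268938747229
[ 0.65700381 -0.57736925  0.89197248] 407.64763301851207
{'clock': 0.1, 'joints': array([-1.28059351e+00,  4.91464946e-01,  1.55943002e+00, -6.11815042e-06,
        1.09171045e+00, -1.05592926e-01]), 'qvel': array([-0.00013839, -0.00112882, -0.00329962,  0.00094111, -0.00075049,
        0.0021207 ]), 'joint_efforts': array([ 5.11821447e-03, -6.19448733e+01, -2.62027305e+01,  2.99691749e-05,
        2.89699310e-03,  3.23596808e-06]), 'tcp_pos': array([ 0.2409239 , -0.57645725,  0.23079321]), 'ee_rot': array([ 9.80481637e-01,  1.96610026e-01, -4.93776035e-05, -5.03975926e-04]), 'force': array([ 0.17111941,  0.4054756 , -0.0408801 ]), 'moment': array([ 0.02045868, -0.04026127,  0.00420402]), 'gripper_force': 0.0, 'opening': 0.9945855454498858}
```

View pics/top0.png

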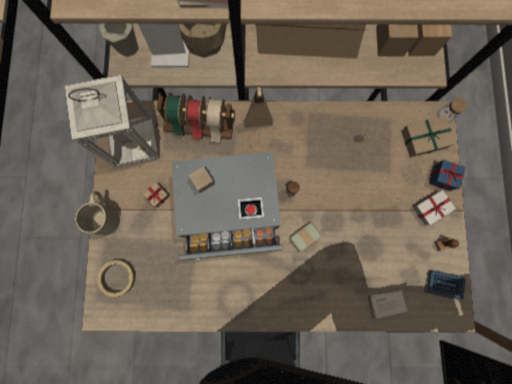

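View pics/scene0.png

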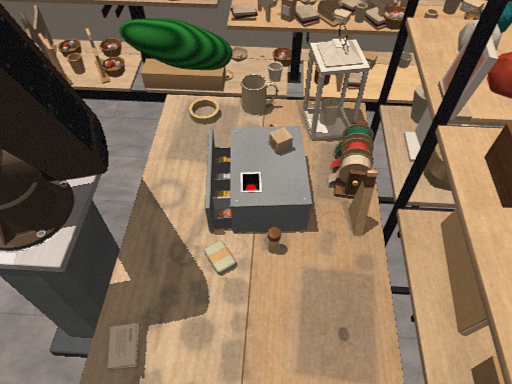

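Top view: the till's case spans about (173,160)-(278,235), its open drawer faces the robot with the front panel at rows ~248-257, and the well with the red button is at (251,208). The vial is at (292,187), the soap at (305,236), the calendar block at (201,179) and the gift box at (156,194). Now I'll measure.

```bash
python3 - <<'E'
from h import *
for n,roi in(('top',(225,190,280,225)),('scene',(235,165,268,200))):
    d=grab(n);im=d['image'].astype(int);x0,y0,x1,y1=roi
    c=im[y0:y1,x0:x1];w=(c.min(2)>190).astype('uint8')
    cs=max(cv2.findContours(w,0,2)[0],key=cv2.contourArea)
    r=cv2.minAreaRect(cs);b=cv2.boxPoints(r)+[x0,y0]
    P=np.array([ray(d,p,.122) for p in b]);print(n,'trim',P.mean(0).round(4),P[:,:2].round(4).tolist())
    red=(c[:,:,0]>120)&(c[:,:,1]<70);v,u=np.nonzero(red)
    print('red',ray(d,(u.mean()+x0,v.mean()+y0),.0965).round(4))
    if n=='top':
        hs=im.copy();h=cv2.cvtColor(d['image'],cv2.COLOR_RGB2HSV)
        g=((h[:,:,0]>85)&(h[:,:,0]<125)&(h[:,:,1]>15)).astype('uint8'); print(im[200,225],im[253,230],im[245,200])
        z=cv2.resize(d['image'][145:265,150:325],None,fx=4,fy=4,interpolation=cv2.INTER_CUBIC)
        cv2.imwrite('pics/topz.png',z[:,:,::-1])
E
```

```text
Traceback (most recent call last):
ValueError: max() iterable argument is empty
```

```bash
python3 - <<'E'
from h import *
for n,roi in(('top',(225,190,280,225)),('scene',(235,165,268,200))):
    d=grab(n);im=d['image'].astype(int);x0,y0,x1,y1=roi
    c=im[y0:y1,x0:x1];w=(c.min(2)>150).astype('uint8')
    print(n,c.min(2).max())
    cs=np.argwhere(w)[:,::-1].astype(np.float32)
    r=cv2.minAreaRect(cs);b=cv2.boxPoints(r)+[x0,y0]
    P=np.array([ray(d,p,.122) for p in b]);print('trim',P.mean(0).round(4),P[:,:2].round(4).tolist())
    red=(c[:,:,0]>120)&(c[:,:,1]<70);v,u=np.nonzero(red)
    print('red',ray(d,(u.mean()+x0,v.mean()+y0),.0965).round(4))
    if n=='top':
        print(im[200,225],im[253,230],im[245,200])
        z=cv2.resize(d['image'][145:265,150:325],None,fx=4,fy=4,interpolation=cv2.INTER_CUBIC)
        cv2.imwrite('pics/topz.png',z[:,:,::-1])
E
```

```text
top 185
trim [0.5988 0.0353 0.122 ] [[0.6212, 0.0682], [0.6271, 0.0071], [0.5763, 0.0026], [0.5706, 0.0631]]
red [0.599  0.0362 0.0965]
[122 123 120] [120 122 120] [126  99  60]
scene 243
trim [0.602  0.0281 0.122 ] [[0.5782, -0.0163], [0.5705, 0.0691], [0.6272, 0.0726], [0.632, -0.013]]
red [0.5989 0.037  0.0965]
```

View pics/topz.png

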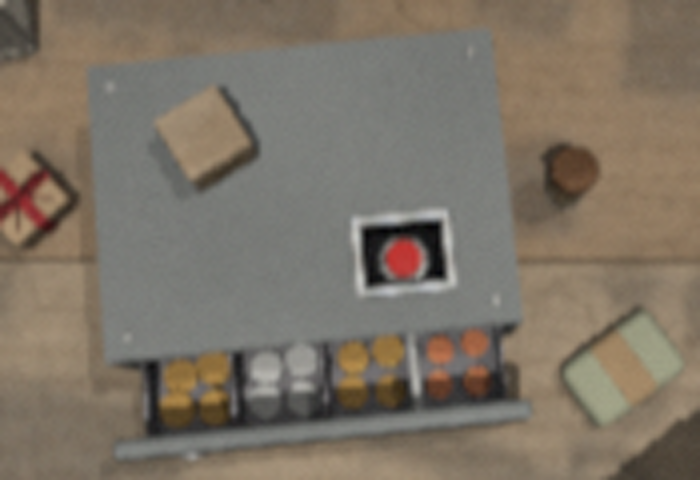

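Zoomed view (4x, offset (150,145)): the case corners are at (90,68), (490,30), (521,325) and (105,362). The panel's top strip runs from (117,447) to (528,407), the red button is at (403,258), and the vial and soap are right of the case.

```bash
python3 - <<'E'
from h import *
d=grab('top')
f=lambda u,v,z:ray(d,(u/4+150-.4,v/4+145-.4),z)[:2]
C=[f(*p,.12) for p in((90,68),(490,30),(521,325),(105,362))]
print('case',np.round(C,4).tolist(),np.mean(C,0))
for a,b in((0,1),(3,2),(3,0),(2,1)):
    v=C[b]-C[a];print(np.linalg.norm(v),np.degrees(np.arctan2(v[1],v[0])))
for p in((115,447),(117,458),(528,403),(529,416)):print('panel',f(*p,.116).round(4))
w=np.array([.599,.0358])
for y in(5.2,5.5):
    a=np.radians(y);R=np.array([[np.cos(a),-np.sin(a)],[np.sin(a),np.cos(a)]])
    o=w-R@[-.045,-.06]; print(y,'origin',o,'home front',o+R@[-.107,0],[(R.T@(f(*p,.116)-o)).round(4) for p in((115,447),(117,458),(528,403),(529,416))])
print('vial',f(573,170,.08),'soap',f(622,367,.025))
E
```

```text
case [[0.7174, 0.2364], [0.7435, -0.0196], [0.5538, -0.038], [0.53, 0.2193]] [0.63617733 0.09950106]
0.257320209430316 -84.17435482495938
0.25845748478761144 -84.72828568516935
0.18812895186221393 5.196822441560013
0.19061864364644954 5.543256283700485
panel [0.4782 0.212 ]
panel [0.4715 0.2105]
panel [ 0.5059 -0.0423]
panel [ 0.4979 -0.0428]
5.2 origin [0.63837684 0.09963153] home front [0.53181721 0.08993384] [array([-0.1493,  0.1264]), array([-0.1561,  0.1255]), array([-0.1448, -0.1293]), array([-0.1528, -0.1291])]
5.5 origin [0.63804208 0.09983683] home front [0.53153469 0.08958134] [array([-0.1483,  0.127 ]), array([-0.1551,  0.1261]), array([-0.1452, -0.1288]), array([-0.1532, -0.1286])]
vial [ 0.65992307 -0.07601441] soap [ 0.53356968 -0.11354762]
```

Request:
step_arm --moves '[17.5,31,0,0,0,-1.5,17.5,31,0,0,0,-1.5,17.5,31,0,0,0,-1.5,17.5,31,0,0,0,-1.5,17.5,31,0,0,0,-1.5,17.5,31,0,0,0,-1.5,17.5,31,0,0,0,-1.5,17.5,31,0,0,0,-1.5,17.5,31,0,0,0,-1.5,17.5,31,0,0,0,-1.5,17.5,31,0,0,0,-1.5,17.5,31,0,0,0,-0.8]' --hand -1

```text
clock: 1.5
tcp_pos: [0.4515, -0.2034, 0.2315]
ee_rot: [0.999, 0.046, 0.0, 0.0]
force: [1.2, -0.3, 0.0]
opening: -0.001
gripper_force: 0.0
```

Request:
step_arm --moves '[0,35,0,0,0,0,0,35,0,0,0,0,0,35,0,0,0,0,0,35,0,0,0,0,0,35,0,0,0,0,0,35,0,0,0,0,0,35,0,0,0,0,0,35,0,0,0,0,0,0,0,0,0,0,0,0,0,0,0,0]'

```text
clock: 2.5
tcp_pos: [0.4509, 0.0758, 0.2314]
ee_rot: [0.999, 0.048, 0.0, 0.0]
force: [0.5, -0.3, -0.1]
opening: -0.0
gripper_force: 0.0
```

```bash
python3 - <<'E'
from h import *
from scipy.spatial.transform import Rotation as R
s=get_state();print(s['tcp_pos'],s['force'],s['opening']);print(R.from_quat(s['ee_rot']).as_matrix().round(3))
d=grab('wrist','w1.png')
E
```

```text
[0.45089079 0.07581346 0.23136145] [ 0.53416437 -0.30158222 -0.10907935] -0.0004024953395227111
[[ 0.995  0.096  0.   ]
 [ 0.096 -0.995 -0.   ]
 [ 0.     0.    -1.   ]]
```

Request:
step_arm --moves '[-3.5,2.5,-10,0,0,0,-3.5,2.5,-10,0,0,0,0,0,-15,0,0,0,0,0,-15,0,0,0,0,0,-20,0,0,0,0,0,-20,0,0,0,0,0,-20,0,0,0,0,0,-20,0,0,0,0,0,-15,0,0,0,0,0,-5,0,0,0,0,0,0,0,0,0]'

```text
clock: 3.65
tcp_pos: [0.4434, 0.08, 0.0806]
ee_rot: [0.999, 0.047, -0.001, 0.0]
force: [-0.3, 0.3, 0.0]
opening: 0.0
gripper_force: 0.0
```

```bash
python3 - <<'E'
from h import *
s=get_state();print(s['tcp_pos'],s['force'])
d=grab('scene','s2.png');c=cv2.resize(d['image'][90:290,90:350],None,fx=3,fy=3);cv2.imwrite('pics/s2z.png',c[:,:,::-1])
E
```

```text
[0.4434087  0.08000254 0.08055982] [-0.30682052  0.26093158  0.03168766]
```

View pics/s2z.png

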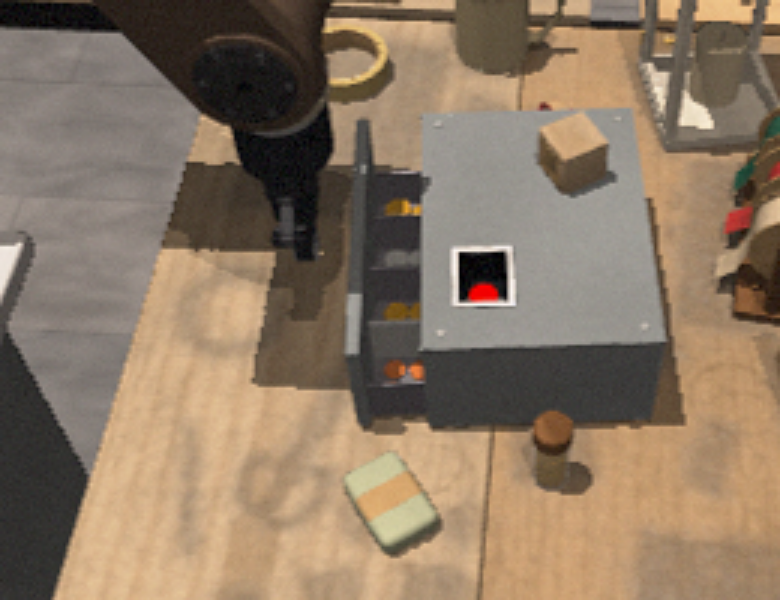

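The gripper (300,240 in the crop) stands in front of the panel (360,270) with the way clear. I'll push along the till's x axis.

Request:
step_arm --moves '[7,0.7,0,0,0,0,7,0.7,0,0,0,0,6,0.6,0,0,0,0,6,0.6,0,0,0,0,6,0.6,0,0,0,0,6,0.6,0,0,0,0,6,0.6,0,0,0,0,6,0.6,0,0,0,0,5,0.5,0,0,0,0,5,0.5,0,0,0,0,5,0.5,0,0,0,0]'

```text
clock: 4.8
tcp_pos: [0.5093, 0.0869, 0.0813]
ee_rot: [0.999, 0.047, -0.0, 0.0]
force: [-2.7, 1.2, 0.7]
opening: -0.0
gripper_force: 1.1
```

Request:
step_arm --moves '[3,0.3,0,0,0,0,2,0.2,0,0,0,0,2,0.2,0,0,0,0,0,0,0,0,0,0]'

```text
clock: 5.2
tcp_pos: [0.5164, 0.0875, 0.0813]
ee_rot: [0.999, 0.047, 0.0, 0.0]
force: [-0.3, 0.1, -0.9]
opening: -0.002
gripper_force: 0.0
```

Request:
step_arm --moves '[2,0.2,0,0,0,0,1.5,0.1,0,0,0,0,0,0,0,0,0,0]'

```text
clock: 5.5
tcp_pos: [0.5198, 0.0878, 0.0813]
ee_rot: [0.999, 0.047, 0.0, 0.0]
force: [0.3, -0.1, 0.1]
opening: -0.001
gripper_force: 0.2
```

Request:
step_arm --moves '[1,0.1,0,0,0,0,1,0.1,0,0,0,0]'

```text
clock: 5.7
tcp_pos: [0.5198, 0.0878, 0.0813]
ee_rot: [0.999, 0.047, -0.002, 0.0]
force: [-14.6, -2.7, 10.7]
opening: -0.002
gripper_force: 7.2
```

The hard stop was felt at the predicted place. I'll back off, rise and look.

Request:
step_arm --moves '[-8,-0.8,0,0,0,0,-12,-1.2,0,0,0,0,-12,-1.2,0,0,0,0,0,0,20,0,0,0,0,0,25,0,0,0,0,0,25,0,0,0,0,0,20,0,0,0,0,0,10,0,0,0,0,0,0,0,0,0]'

```text
clock: 6.6
tcp_pos: [0.4895, 0.0848, 0.1822]
ee_rot: [0.999, 0.047, 0.001, 0.0]
force: [-0.3, 0.6, -0.4]
opening: 0.003
gripper_force: 0.0
```

```bash
python3 - <<'E'
from h import *
print(get_state()['tcp_pos'])
a=grab('scene');b=grab('wrist')
c=cv2.resize(a['image'][100:260,170:330],(480,480));cv2.imwrite('pics/m3.png',np.hstack([c,cv2.resize(b['image'],(320,240))[[0]*0+list(range(240))+[239]*240]])[:,:,::-1])
p=[.599,.0358,.0965];print(proj(b,p))
for d,roi in((a,(235,165,268,200)),):
    x0,y0,x1,y1=roi;q=d['image'].astype(int)[y0:y1,x0:x1];v,u=np.nonzero((q[:,:,0]>120)&(q[:,:,1]<70));print(ray(d,(u.mean()+x0,v.mean()+y0),.0965))
E
```

```text
[0.48948136 0.08481346 0.18219205]
[333.08818253  69.2285599 ]
[0.59971129 0.03689202 0.0965    ]
```

View pics/m3.png

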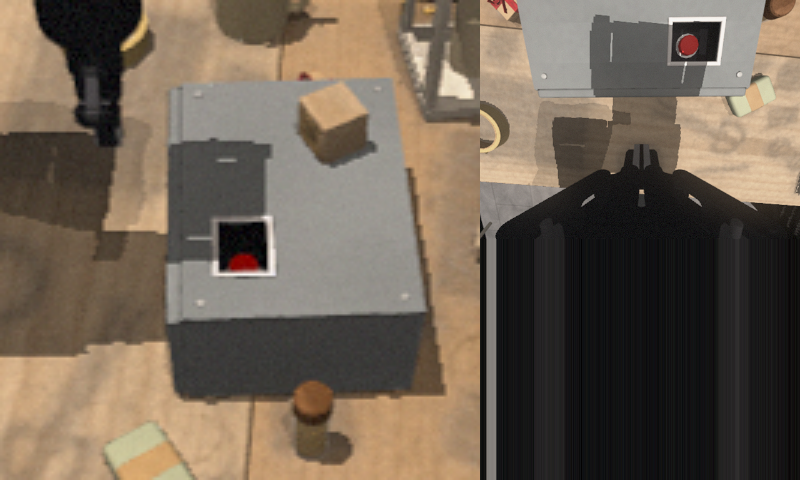

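The drawer is home (panel flush at x≈178 in the left part). In the wrist view the red button is at about (333,72) full scale, matching the predicted (333,69). I'll move over the well and refine.

Request:
step_arm --moves '[15,-7,0,0,0,0,15,-7,0,0,0,0,15,-7,0,0,0,0,15,-7,0,0,0,0,15,-7,0,0,0,0,15,-7,0,0,0,0,12,-5,0,0,0,0,8,-3,0,0,0,0,0,0,0,0,0,0]'

```text
clock: 7.6
tcp_pos: [0.5999, 0.0345, 0.1805]
ee_rot: [0.999, 0.047, -0.0, 0.0]
force: [-0.3, 1.4, 0.3]
opening: 0.001
gripper_force: 0.0
```

```bash
python3 - <<'E'
from h import *
print(get_state()['tcp_pos'])
b=grab('wrist','w4.png');im=b['image'].astype(int);u,v=proj(b,[.599,.0358,.0965]);print(u,v)
m=((im[:,:,0]>60)&(im[:,:,0]>2.2*im[:,:,1])).astype('uint8')
n,_,st,ce=cv2.connectedComponentsWithStats(m)
for i in range(1,n):
    if st[i,4]>60: print(st[i],ce[i],ray(b,ce[i],.0965).round(4))
E
```

```text
[0.59988962 0.03453136 0.18048622]
255.83758968087537 197.53485713733204
[245 187  25  25 510] [257.21372549 198.18039216] [0.5985 0.0345 0.0965]
```

View pics/w4.png

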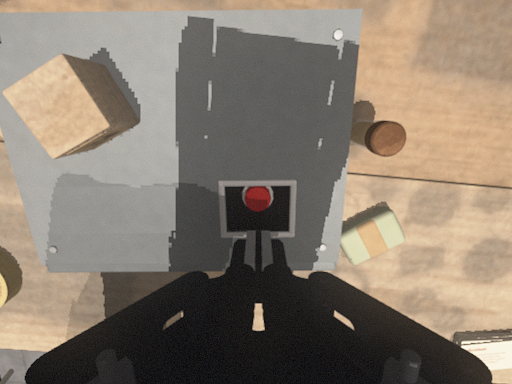

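The well sits at (258,207) with the button at (257,198), and the fingers are in line with it. I'll descend.

Request:
step_arm --moves '[-1,0.5,-10,0,0,0,0,0,-10,0,0,0,0,0,-10,0,0,0,0,0,-10,0,0,0,0,0,-10,0,0,0,0,0,-10,0,0,0,0,0,-8,0,0,0,0,0,-6,0,0,0,0,0,-4,0,0,0,0,0,0,0,0,0]'

```text
clock: 8.65
tcp_pos: [0.5984, 0.0353, 0.1029]
ee_rot: [0.999, 0.047, -0.0, 0.0]
force: [0.4, 0.6, 0.1]
opening: 0.002
gripper_force: 0.0
```

Request:
step_arm --moves '[0,0,-3,0,0,0,0,0,-3,0,0,0,0,0,-2,0,0,0,0,0,-2,0,0,0,0,0,-2,0,0,0,0,0,0,0,0,0]'

```text
clock: 9.25
tcp_pos: [0.5985, 0.0353, 0.0911]
ee_rot: [0.999, 0.047, -0.0, 0.0]
force: [-0.7, -0.1, 0.9]
opening: -0.002
gripper_force: 0.4
```

Request:
step_arm --moves '[0,0,-2,0,0,0,0,0,-2,0,0,0,0,0,-1,0,0,0,0,0,0,0,0,0]'

```text
clock: 9.65
tcp_pos: [0.5985, 0.0353, 0.0862]
ee_rot: [0.999, 0.047, -0.0, 0.0]
force: [0.5, 0.3, 1.5]
opening: -0.001
gripper_force: 0.4
```

Request:
step_arm --moves '[0,0,-1,0,0,0,0,0,-1,0,0,0]'

```text
clock: 9.85
tcp_pos: [0.5986, 0.0353, 0.0847]
ee_rot: [0.999, 0.047, 0.0, 0.0]
force: [-3.5, -0.2, 13.3]
opening: 0.0
gripper_force: 6.9
```

Hard stop reached at the expected height (13 N). I'll withdraw and check.

Request:
step_arm --moves '[0,0,0,0,0,0,0,0,5,0,0,0,0,0,10,0,0,0,0,0,15,0,0,0,0,0,20,0,0,0,0,0,25,0,0,0,0,0,25,0,0,0]'

```text
clock: 10.55
tcp_pos: [0.5984, 0.0353, 0.1858]
ee_rot: [0.999, 0.047, 0.0, 0.0]
force: [-0.6, 0.2, 0.2]
opening: -0.001
gripper_force: 0.0
```

Request:
step_arm --moves '[-15,7,10,0,0,0,-15,7,10,0,0,0,-15,7,0,0,0,0,-15,7,0,0,0,0,-15,7,0,0,0,0,-15,7,0,0,0,0,-12,5,0,0,0,0,-8,3,0,0,0,0,0,0,0,0,0,0,0,0,0,0,0,0]'

```text
clock: 11.55
tcp_pos: [0.4889, 0.0852, 0.2046]
ee_rot: [0.999, 0.047, 0.0, 0.0]
force: [-0.2, 0.1, -1.6]
opening: 0.0
gripper_force: 0.0
```

```bash
python3 - <<'E'
from h import *
print(get_state()['tcp_pos'])
a=grab('scene');b=grab('wrist')
c=cv2.resize(a['image'][100:260,170:330],(480,480));w=cv2.resize(b['image'],(320,240))
cv2.imwrite('pics/m5.png',np.hstack([c,np.vstack([w,w])])[:,:,::-1])
for d in(a,b):
    im=d['image'].astype(int);m=((im[:,:,0]>60)&(im[:,:,0]>2.2*im[:,:,1])).astype('uint8')
    pu=proj(d,[.5988,.0353,.0965]);pd=proj(d,[.5988,.0353,.086]);print('up',pu,'down',pd)
    n,_,st,ce=cv2.connectedComponentsWithStats(m)
    for i in range(1,n):
        if st[i,4]>15 and np.hypot(*(ce[i]-pu))<20: print(st[i],ce[i])
E
```

```text
[0.4889453  0.08523354 0.20457522]
up [250.58392002 187.69099401] down [250.65059741 190.27398832]
[247 187   8   3  16] [250.5   188.375]
up [326.83613463  72.97184955] down [323.97230947  74.35472328]
[313  63  25  27 519] [324.63391137  75.77649326]
```

View pics/m5.png

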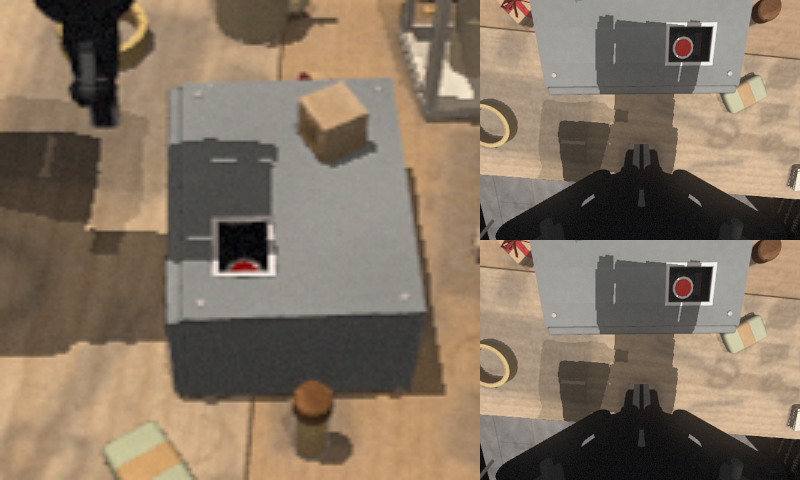

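The button now sits lower: far less red shows at (243,266), and the wrist view puts it at (324.6,75.8), near the "down" prediction of (324,74). The drawer is flush and the other things have not moved.

```bash
python3 -c "from workcell import finish_job;print(finish_job())"
```

```text
the job is handed in; nothing more can be done
None
```

The drawer is pushed fully home, and the lock button then went down to its stop and stayed down. The neighbouring objects look undisturbed, and I handed the job in at about 12 s of the 38 s limit.

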